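# Dial in the code and draw the bolt of a lockout box

### The arm

A 6-joint arm with a two-finger parallel gripper is mounted at the origin on the work surface. World frame = base frame: x ahead of the robot, y to its left, z up, the work surface at z = 0. Lengths are in m, angles in rad, forces in N, time in s.
With the tool pointing down it reaches from about 0.35 to 0.775 m from the base axis. Payload 5.5 kg.
Tool frame: the origin (TCP) lies midway between the tips of the shut fingers; the grasp point (between the pads) lies grasp_offset behind it (grasp_offset is the distance from the TCP to the grasp point, in m); z points along the fingers, y is the line along which they close (so a half turn about z gives the same grasp; the last joint's range is limited). The gripper opens to 85 mm and grips with 20 to 120 N. Pads are 22 mm wide; open, the fingers measure 114 mm over their backs; the gripper's body (76 mm by 85 mm) begins 54 mm behind the grasp point. The pads swing forward as they close: fully open they stand 13 mm farther back than shut.
Start: joints at [1.049, 0.313, 0.046, 1.304, 0, 1.431], TCP at [0.214, 0.534, 0.231] pointing down, gripper open.
Joint ranges: [-2.76, 2.76], [-0.86, 1.69], [-1.03, 1.26], [-2.2, 2.34], [-1.47, 1.5], [-3.14, 3.14]. Speed limits (rad/s): [2.57, 2.57, 3.14, 3.14, 3.14, 3.14].

### API

Orientations are given as a unit quaternion [w, x, y, z].
In Python, from workcell import * gives the robot as it stands.
- The arm moves only by the tool step_arm, never from a script. Its argument "deltas" is a list of rows, each a list of 7 numbers: the shift along the world's x, y, z in mm, then the turn, a rotation vector about the world's x, y, z in degrees, then the gripper's target within -1 to 1 (fully open at 1, half-way at 0, shut at -1). A call has 1 to 5 rows; each row shifts and turns the commanded pose from where the row before left it; what a row does not reach is not made up. A row lasts 1/10 s, in which the tool goes at most 50 mm and 8.59 degrees, less where a joint would pass 70% of its speed; a pose out of reach is approached as far as the arm can. A call is refused whole if a number of a shift passes 50 or a number of a turn 8.59, either way. A call with a gripper value outside its range is refused whole. The fingers move at their own pace and stop on an object; "newtons" is the grip in N (left out, the last holds). Time passes only in rows, so rows that do not move let the fingers close. It gives the time, the measured TCP pose, the force, the opening and the grip force at its end, in the units of the state.
- get_state(): the state, without advancing time (a new reading comes with each control period).
- read_camera(name): name is "scene" or "top"; returns a dict with "image" (384x512x3 uint8, red, green, blue), "z_map" (384x512 float32, m along the optical axis (not along the pixel's ray), 0 where there is no reading), "K" (3x3 intrinsics, pixels), "world_from_camera" (4x4, takes a point from camera to world coordinates). Camera axes: x right, y down, z forward; pixel columns grow to the right and rows downward; lengths in m; the calibration is good to about 2 mm. A picture is of the moment at which its call begins.
- hand_in(): hands the job in; it is judged then, once.
The state is a dict: "clock": time; "joint_pos": joint angles; "qvel": joint speeds; "tau": joint torques, N m; "tcp_pos": TCP position; "orientation": TCP orientation; "wrist_force": force on the tool from outside, world axes, zero at the start; "ft_torque": the same for the moment, N m; "finger_gap": finger opening in m; "grip_force": force on a finger pad.
Only numpy, scipy, OpenCV 4.12 (cv2) and the standard library are available. Lean on these libraries where they do the work, as an engineer would, in place of code of your own. Each camera call takes 0.05 s, during which the arm holds its last target. There are 200 camera calls.

### The job

Unlock the lockout box: gently roll its three thumbwheels, by light pressure of a fingertip, until they show 4, 2 and 5 pips from left to right as seen from the robot, each squarely in line with the red index marks. Only then slide the orange bolt fully to the right, up to its stop, and let go. Do not press hard on the lock, and leave everything else on the table where it is.

Things in the scene. Friction and masses are not known exactly. Their poses are not given: they have to be found in the camera images.
- lockbox: blue steel box 206 x 286 x 70 mm with grey lid, fixed to the table. Origin: centre of its underside; +x away from the robot, +y to its left. On the lid: three white thumbwheels on one axle along y at x = 30, y = +52 / 0 / -52, z = 76 mm, nominally (left / middle / right); nearer to the robot an orange bolt knob between 6 mm high rails. 30 N on any part of it, wheels and bolt included, would do damage
- bolt (a joint): travel of the bolt in m: 0 = locked (left), 0.04 = at its end stop, open (right, along the box's -y); sliding friction about 3 N, it stays where it is left; starts at 0 to 0.003
- bolt_knob (a point): centre of the top of the orange bolt knob, an 18 x 18 mm block standing 30 mm tall, its top 106 mm above the table and 36 mm above the lid; moves with the bolt. It stands 80 mm nearer to the robot than the wheels' axle
- wheel_left (a joint): turn of the left thumbwheel, rad: 0 = one pip on top, then 1.047 per pip (2: 1.047, 3: 2.094, 4: 3.142, 5: 4.189, 6: 5.236). Grows as the wheel's top rolls away from the robot (box +x). Stops at -0.4 and 5.64: it cannot pass between six and one. No detents; axle friction holds it where left; 2.5 N along the rim turns it
- rim_left (a point): nominal mid top of the left thumbwheel, 26 mm above the lid; its axle is shimmed, so the true top lies up to 4 mm higher or lower: feel for it. Rigid white drum, 40 mm diameter, 22 mm wide, turned by friction under a light fingertip; 30 mm gaps hold steel cheeks up to 16 mm above the lid, with red index marks. Fields of 1 to 6 black pips, parted by red lines; the top one, in line with the marks, counts
- wheel_middle (a joint): turn of the middle thumbwheel, rad: 0 = one pip on top, then 1.047 per pip (2: 1.047, 3: 2.094, 4: 3.142, 5: 4.189, 6: 5.236). Grows as the wheel's top rolls away from the robot (box +x). Stops at -0.4 and 5.64: it cannot pass between six and one. No detents; axle friction holds it where left; 2.5 N along the rim turns it
- rim_middle (a point): nominal mid top of the middle thumbwheel, 26 mm above the lid; its axle is shimmed, so the true top lies up to 4 mm higher or lower: feel for it. Rigid white drum, 40 mm diameter, 22 mm wide, turned by friction under a light fingertip; 30 mm gaps hold steel cheeks up to 16 mm above the lid, with red index marks. Fields of 1 to 6 black pips, parted by red lines; the top one, in line with the marks, counts
- wheel_right (a joint): turn of the right thumbwheel, rad: 0 = one pip on top, then 1.047 per pip (2: 1.047, 3: 2.094, 4: 3.142, 5: 4.189, 6: 5.236). Grows as the wheel's top rolls away from the robot (box +x). Stops at -0.4 and 5.64: it cannot pass between six and one. No detents; axle friction holds it where left; 2.5 N along the rim turns it
- rim_right (a point): nominal mid top of the right thumbwheel, 26 mm above the lid; its axle is shimmed, so the true top lies up to 4 mm higher or lower: feel for it. Rigid white drum, 40 mm diameter, 22 mm wide, turned by friction under a light fingertip; 30 mm gaps hold steel cheeks up to 16 mm above the lid, with red index marks. Fields of 1 to 6 black pips, parted by red lines; the top one, in line with the marks, counts
- collar: brass ring, 32 mm across and 10 mm high, lying on the box's lid near its left front corner; a bystander, to be left alone; origin at the centre of its underside
- tube: open square steel tube offcut 60 x 80 x 60 mm behind the box; a bystander, to be left alone; origin at the centre of its underside
- wrench: steel wrench lying to the right of the box; a bystander, to be left alone; origin at the centre of its underside
- tape: orange and black tape measure 70 x 40 x 66 mm on the left; a bystander, to be left alone; origin at the centre of its underside
- hammer: hammer lying far on the right; a bystander, to be left alone; origin at the centre of its underside
- spray: paint can, 66 mm across and 170 mm tall, at the left rear; a bystander, to be left alone; origin at the centre of its underside

How it is judged:
By the outcome, as a careful person would: the job done as asked, in the order asked, and still so for the second after the job is handed in, with the robot touching nothing.
It also fails if it takes over 72 s, if anything falls off the work surface, if the arm or the gripper's body presses on something with over 40 N, if the wrist force passes 120 N, or if a joint passes its speed limit or range.

## Working session

There is one attempt and no reset: what is moved stays moved. The work goes in short steps, Python scripts to look and compute and a tool call to move; the robot and the scene stay as the last step left them, time stands still between calls to the robot, and variables do not carry over. Pictures are saved under pics/ and viewed, at most 10 in all, crops included, and the job is handed in when it is done.

Besides the shell and the picture viewer there is one more tool, called after ">>>" by a JSON object that holds its "api" and its "payload", one argument or row to a line. step_arm: Moves the arm, as the interface text tells. Its arguments: {"type":"object","properties":{"deltas":{"type":"array","items":{"type":"array","items":{"type":"number"}}},"newtons":{"type":"number"}},"required":["deltas"]}

```bash
mkdir -p pics
python3 - <<'E'
from workcell import *
import cv2,numpy as np
s=get_state();print(s['clock'],s['tcp_pos'],s['orientation'],s['wrist_force'],s['finger_gap'])
ims=[]
for n in("scene","top"):
    r=read_camera(n);np.savez('%s0.npz'%n,**r);cv2.imwrite('pics/%s0.png'%n,r['image'][:,:,::-1]);print(n,r['K'].tolist(),r['world_from_camera'].round(4).tolist())
E
```

```text
0.0 [0.21400056 0.53313559 0.23042381] [-2.94512747e-04  1.89765185e-01  9.81829087e-01 -8.54976578e-04] [ 0.34119165 -0.31806123  0.03823769] 0.08514862209933673
scene [[349.71221981240114, 0.0, 254.53574598093152], [0.0, 349.71221981240114, 192.51420870210112], [0.0, 0.0, 1.0]] [[-0.8543, 0.3024, -0.4228, 0.9864], [0.5196, 0.4765, -0.7092, 0.6888], [-0.013, -0.8255, -0.5642, 0.6221], [0.0, 0.0, 0.0, 1.0]]
top [[439.81909951794086, 0.0, 260.76014414465027], [0.0, 439.81909951794086, 190.4134084571755], [0.0, 0.0, 1.0]] [[-0.028, -0.9934, 0.1112, 0.4557], [-0.9995, 0.0295, 0.0119, 0.0031], [-0.0151, -0.1108, -0.9937, 1.4335], [0.0, 0.0, 0.0, 1.0]]
```

View pics/scene0.png

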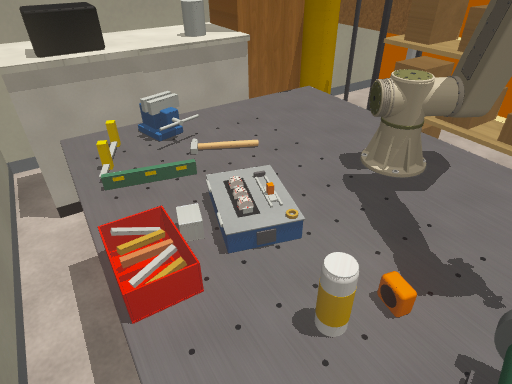

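View pics/top0.png

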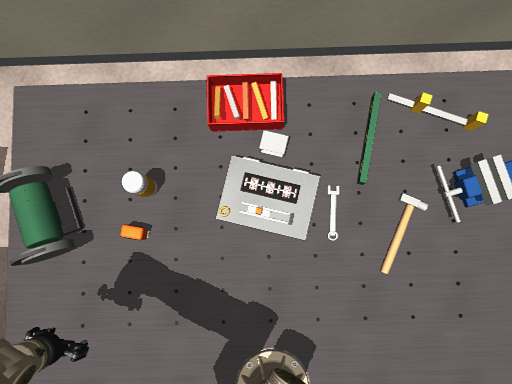

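Top view: box lid centred near (270,197), wheels at about (254,184), (271,188) and (289,192), knob at (259,211), collar at (225,211). Next, I'll measure the lid pose and look closer at the wheels.

```bash
cat > h.py <<'E'
from workcell import *
import cv2,numpy as np
def ray(r,uv,z):
    "world points where pixels uv meet the plane of height z"
    uv=np.atleast_2d(np.float64(uv));T=r['world_from_camera']
    d=np.c_[uv,np.ones(len(uv))]@np.linalg.inv(r['K']).T@T[:3,:3].T
    return T[:3,3]+d*((z-T[2,3])/d[:,2])[:,None]
def px(r,P):
    T=r['world_from_camera'];c=(np.atleast_2d(P)-T[:3,3])@T[:3,:3]
    return (c@r['K'].T)[:,:2]/c[:,2:]
def cloud(r):
    v,u=np.indices(r['z_map'].shape);z=r['z_map'];T=r['world_from_camera']
    d=np.stack([u,v,np.ones_like(u)],-1)@np.linalg.inv(r['K']).T
    return (d*z[...,None])@T[:3,:3].T+T[:3,3]
E
python3 - <<'E'
from h import *
r=dict(np.load('top0.npz'));s=dict(np.load('scene0.npz'))
P=cloud(r);h=P[...,2]
m=((h>.06)&(h<.115)).astype(np.uint8);m[:150]=0;m[245:]=0;m[:,:210]=0;m[:,330:]=0
c=max(cv2.findContours(m,0,1)[0],key=cv2.contourArea)[:,0]
w=ray(r,c,.07)[:,:2].astype(np.float32)
print(cv2.minAreaRect(w),'lid z',np.median(h[m>0]))
b=cv2.boxPoints(cv2.minAreaRect(w));print(b)
hsv=cv2.cvtColor(r['image'],cv2.COLOR_RGB2HSV)
o=((hsv[...,0]<18)&(hsv[...,0]>5)&(hsv[...,1]>150)&(m>0))
v,u=np.nonzero(o);print('orange px',u.mean(),v.mean(),len(u),ray(r,[u.mean(),v.mean()],.103))
a=cv2.resize(r['image'][150:245,210:330],(720,570),interpolation=cv2.INTER_CUBIC)
cv2.imwrite('pics/t1.png',a[:,:,::-1])
a=cv2.resize(s['image'][160:250,200:310],(770,600)[:2],interpolation=cv2.INTER_CUBIC)
cv2.imwrite('pics/s1.png',a[:,:,::-1])
E
```

```text
((0.5893410444259644, -0.0015010237693786621), (0.2855803370475769, 0.210282564163208), 74.7737808227539) lid z 0.07070968027105318
[[ 0.4503895  -0.11166542]
 [ 0.6532904  -0.16689208]
 [ 0.7282926   0.10866337]
 [ 0.5253917   0.16389003]]
orange px 249.73333333333332 209.93333333333334 15 [[0.54608305 0.05417639 0.103     ]]
```

View pics/t1.png

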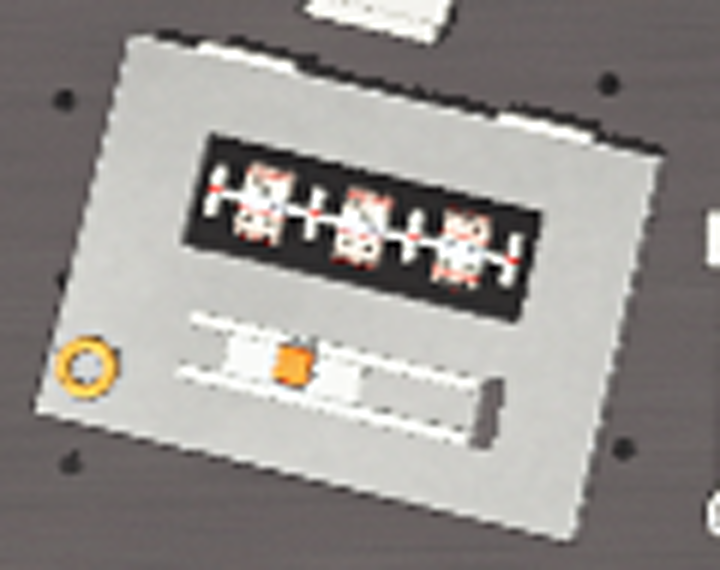

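View pics/s1.png

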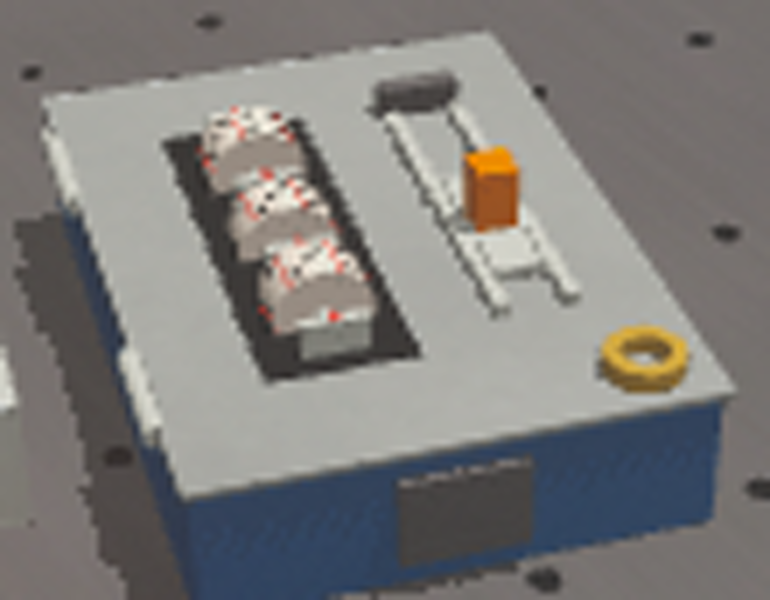

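```bash
cat >> h.py <<'E'
C=np.array([.5875,-.0010]);X=np.array([.9649,-.2626]);Y=np.array([.2626,.9649])
def B(x,y,z): # box frame (m) -> world
    x,y,z=np.broadcast_arrays(x,y,z)
    return np.stack([C[0]+x*X[0]+y*Y[0],C[1]+x*X[1]+y*Y[1],z],-1)
def unwrap(r,y0,a,zc=.076,dx=0,dy=0):
    "wheel surface at angles a (rad, + = beyond the top) by 22 mm width; left of picture = box +y"
    y=np.linspace(.014,-.014,112);A,Yy=np.meshgrid(a,y,indexing='ij')
    uv=px(r,B(.03+dx+.02*np.sin(A),y0+dy+Yy,zc+.02*np.cos(A)).reshape(-1,3)).reshape(A.shape+(2,)).astype(np.float32)
    return cv2.remap(r['image'],uv[...,0],uv[...,1],cv2.INTER_CUBIC)
def sheet(rt,rs,name,dt=(0,0),ds=(0,0)):
    rows=[]
    for r,a,(dx,dy) in((rt,np.deg2rad(np.arange(75,-75,-1)),dt),(rs,np.deg2rad(np.arange(120,-45,-1.)),ds)):
        row=[]
        for y0 in(.052,0,-.052):
            im=cv2.resize(unwrap(r,y0,a,dx=dx,dy=dy),(240,285))
            i=int(len(a)*0+np.argmin(abs(a)))*285//len(a);im[i,::8]=(0,0,255)
            row+=[im,np.full((285,8,3),(0,255,0),np.uint8)]
        rows+=[np.hstack(row),np.full((8,744,3),(0,255,0),np.uint8)]
    cv2.imwrite('pics/%s.png'%name,np.vstack(rows)[:,:,::-1])
E
python3 - <<'E'
from h import *
r=dict(np.load('top0.npz'));s=dict(np.load('scene0.npz'))
print(ray(r,[[270.3,188],[258.8,210.8]],.096)[:,:2], B(.03,0,.1))
# red index marks & orange knob in both views
for n,q in(('t',r),('s',s)):
    hsv=cv2.cvtColor(q['image'],cv2.COLOR_RGB2HSV).astype(int);H,S,V=hsv[...,0],hsv[...,1],hsv[...,2]
    o=((H>7)&(H<17)&(S>180)&(V>200)).astype(np.uint8)
    k,_,st,ce=cv2.connectedComponentsWithStats(o)
    print(n,[(ce[i].round(1).tolist(),st[i][4]) for i in range(1,k) if st[i][4]>4])
print('scene px of wheel tops',px(s,B(.03,np.array([.052,0,-.052]),.096)).round(1).tolist(),'top',px(r,B(.03,np.array([.052,0,-.052]),.096)).round(1).tolist())
sheet(r,s,'w0')
E
```

```text
[[ 0.61192931 -0.01021247]
 [ 0.54311522  0.02690524]] [ 0.616447 -0.008878  0.1     ]
t [([217.1, 86.6], np.int32(7)), ([214.0, 110.0], np.int32(7)), ([131.3, 230.9], np.int32(129))]
s [([397.6, 289.0], np.int32(60))]
scene px of wheel tops [[244.8, 199.5], [239.9, 188.8], [235.4, 179.1]] top [[253.3, 182.6], [269.8, 186.5], [286.4, 190.5]]
```

View pics/w0.png

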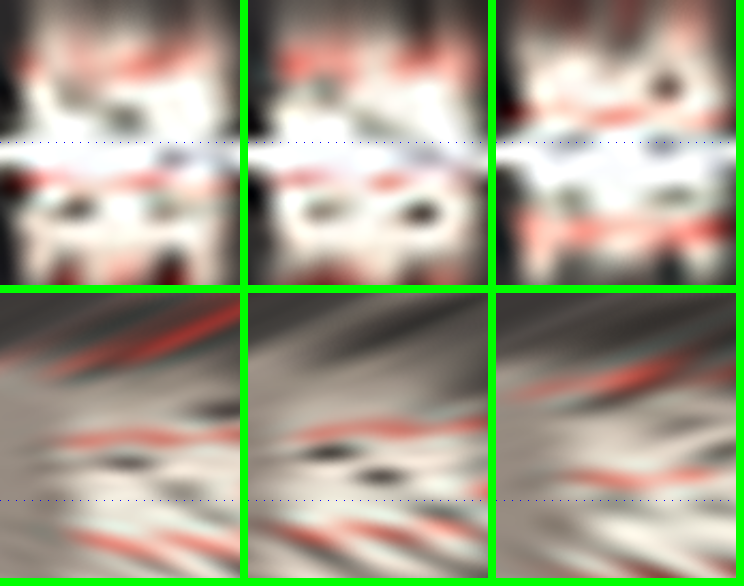

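Unwrapped wheels: the left shows 3 (with the 3/4 line just on the robot side of the top), the middle also shows 3, and the right shows 4. There's a registration offset of a few mm, so I'll refine the pose from the red index marks and the knob.

```bash
cat >> h.py <<'E'
def marks(r,z=.086):
    "box-frame xy of saturated red blobs near the index line, at the height of the cheek tops"
    im=cv2.resize(r['image'],None,fx=6,fy=6,interpolation=cv2.INTER_CUBIC).astype(int)
    red=im[...,0]-np.maximum(im[...,1],im[...,2]);out=[]
    for y in(.078,.026,-.026,-.078):
        p=px(r,B(.03,y,z))[0];c=((p+.5)*6-.5).round().astype(int)
        w=np.clip(red[c[1]-13:c[1]+14,c[0]-13:c[0]+14]-40,0,None)
        v,u=np.nonzero(w+1);w=w.ravel()
        if w.sum()==0: out.append(None);continue
        q=(np.array([(u*w).sum(),(v*w).sum()])/w.sum()+c-13+.5)/6-.5
        d=ray(r,q,z)[0,:2]-C;out.append((round(d@X*1e3,1),round(d@Y*1e3,1),int(w.sum())))
    return out
E
python3 - <<'E'
from h import *
r=dict(np.load('top0.npz'));s=dict(np.load('scene0.npz'))
print(marks(r));print(marks(s))
k=ray(r,[258.8-.4,210.8-.4],.106)[0,:2]-C;print('knob box xy',k@X,k@Y)
u,v=490/7+200,160/6.667+160
k=ray(s,[u,v],.106)[0,:2]-C;print('knob scene',k@X,k@Y)
print(B(.03,np.array([.052,0,-.052]),.1))
E
```

```text
[(np.float64(30.3), np.float64(77.9), 7013), (np.float64(30.2), np.float64(24.6), 4146), (np.float64(30.0), np.float64(-27.4), 3371), (np.float64(30.1), np.float64(-79.6), 6222)]
[(np.float64(29.2), np.float64(72.1), 5899), (np.float64(28.9), np.float64(19.1), 933), (np.float64(28.9), np.float64(-31.8), 4110), (np.float64(30.9), np.float64(-75.1), 2484)]
knob box xy -0.04984652312301548 0.016387991273380517
knob scene -0.05038655903624341 0.015900781576730694
[[ 0.6301022  0.0412968  0.1      ]
 [ 0.616447  -0.008878   0.1      ]
 [ 0.6027918 -0.0590528  0.1      ]]
```

>>> {"api": "step_arm", "payload": {
  "deltas": [
    [40, -40, 0, 0, 0, 6.8, -1],
    [40, -45, 0, 0, 0, 0, -1],
    [40, -48, 0, 0, 0, 0, -1],
    [40, -48, 0, 0, 0, 0, -1],
    [40, -48, 0, 0, 0, 0, -1]
  ],
  "newtons": 30
}}

```text
clock: 0.6
tcp_pos: [0.3795, 0.344, 0.231]
orientation: [-0.0, 0.131, 0.991, -0.0]
wrist_force: [1.1, 0.7, 0.1]
finger_gap: 0.0122
grip_force: 0.0
```

Run:
```python
from h import *
r=dict(np.load('top0.npz'))
q=(np.array([[217,187],[315,213],[414,238],[510,260]])+.5)/6-.5+[210,150]
print(q.round(1).tolist(),px(r,B(.03,np.array([.078,.026,-.026,-.078]),.086)).round(1).tolist())
d=ray(r,q,.086)[:,:2]-C;print((d@X).round(4),(d@Y).round(4))
im=r['image'].astype(int);red=im[...,0]-im[...,1:].max(-1)
print(red[178:186,242:250]);print(get_state()['tcp_pos'])
```

```text
[[245.8, 180.8], [262.1, 185.1], [278.6, 189.2], [294.6, 192.9]] [[245.3, 181.1], [261.6, 185.0], [278.0, 188.9], [294.5, 192.8]]
[0.0314 0.03   0.0293 0.0298] [ 0.0768  0.0245 -0.028  -0.0785]
[[  0   1   3   3   0   2  -1   2]
 [  0   2   1  -1   0  -2   3   2]
 [  1   0   3   9   1   1   1   1]
 [ -1  -1  44 169 125  36  -1   0]
 [  2   2   0   0  -5   0   0  -1]
 [  2   2   0   0   0   0   0   3]
 [  2   2   2   1   1   1  -1  48]
 [  2   1   2   1   0   2  -1   1]]
[0.37951607 0.34395175 0.23098924]
```

>>> {"api": "step_arm", "payload": {
  "deltas": [
    [45, -50, 0, 0, 0, 0, -1],
    [45, -50, -10, 0, 0, 0, -1],
    [45, -50, -20, 0, 0, 0, -1],
    [45, -50, -30, 0, 0, 0, -1],
    [40, -50, -30, 0, 0, 0, -1]
  ]
}}

```text
clock: 1.1
tcp_pos: [0.5376, 0.1652, 0.1675]
orientation: [0.0, 0.131, 0.991, 0.0]
wrist_force: [1.0, 0.8, 0.6]
finger_gap: 0.0003
grip_force: 0.0
```

>>> {"api": "step_arm", "payload": {
  "deltas": [
    [25, -37, -16, 0, 0, 0, -1],
    [25, -37, -16, 0, 0, 0, -1],
    [25, -37, -16, 0, 0, 0, -1],
    [8.7, -11.6, -10, 0, 0, 0, -1],
    [0, 0, 0, 0, 0, 0, -1]
  ]
}}

```text
clock: 1.6
tcp_pos: [0.6196, 0.0421, 0.1075]
orientation: [-0.002, 0.133, 0.991, -0.0]
wrist_force: [-0.1, 1.0, 0.0]
finger_gap: -0.0
grip_force: 0.0
```

Run:
```python
from h import *
s=get_state();d=np.array(s['tcp_pos'])[:2]-C
print(s['tcp_pos'],d@X,d@Y,s['wrist_force'],s['orientation'])
```

```text
[0.61962474 0.04213461 0.10751994] 0.019670010771350496 0.05005653931898163 [-0.09904439  1.03403618  0.01799461] [-1.87591957e-03  1.32919116e-01  9.91125104e-01 -1.31139746e-04]
```

>>> {"api": "step_arm", "payload": {
  "deltas": [
    [2, 0, -3, 0, 0, 0, -1],
    [0, 0, -1, 0, 0, 0, -1],
    [0, 0, -1, 0, 0, 0, -1],
    [0, 0, -1, 0, 0, 0, -1]
  ]
}}

```text
clock: 2.0
tcp_pos: [0.6218, 0.0454, 0.1048]
orientation: [0.0, 0.13, 0.991, 0.0]
wrist_force: [1.0, 0.1, -0.1]
finger_gap: -0.0
grip_force: 0.0
```

>>> {"api": "step_arm", "payload": {
  "deltas": [
    [0, 0, -1, 0, 0, 0, -1],
    [0, 0, 0, 0, 0, 0, -1]
  ]
}}

```text
clock: 2.2
tcp_pos: [0.6219, 0.0447, 0.1033]
orientation: [0.0, 0.131, 0.991, 0.0]
wrist_force: [0.5, 0.2, 0.2]
finger_gap: -0.0004
grip_force: 0.0
```

>>> {"api": "step_arm", "payload": {
  "deltas": [
    [0, 0, -1, 0, 0, 0, -1],
    [0, 0, -1, 0, 0, 0, -1],
    [0, 0, 0, 0, 0, 0, -1]
  ]
}}

```text
clock: 2.5
tcp_pos: [0.6219, 0.0442, 0.1009]
orientation: [-0.0, 0.131, 0.991, 0.0]
wrist_force: [0.8, -0.4, 0.0]
finger_gap: -0.0002
grip_force: 0.0
```

>>> {"api": "step_arm", "payload": {
  "deltas": [
    [0, 0, -1, 0, 0, 0, -1],
    [0, 0, 0, 0, 0, 0, -1]
  ]
}}

```text
clock: 2.7
tcp_pos: [0.6219, 0.0442, 0.0999]
orientation: [-0.0, 0.131, 0.991, 0.0]
wrist_force: [0.3, 0.3, -0.4]
finger_gap: -0.0001
grip_force: 0.0
```

>>> {"api": "step_arm", "payload": {
  "deltas": [
    [0, 0, -1, 0, 0, 0, -1],
    [0, 0, 0, 0, 0, 0, -1]
  ]
}}

```text
clock: 2.9
tcp_pos: [0.6219, 0.0442, 0.099]
orientation: [-0.0, 0.131, 0.991, 0.0]
wrist_force: [-0.8, -1.4, -0.2]
finger_gap: 0.0001
grip_force: 0.0
```

>>> {"api": "step_arm", "payload": {
  "deltas": [
    [0, 0, -1, 0, 0, 0, -1],
    [0, 0, 0, 0, 0, 0, -1]
  ]
}}

```text
clock: 3.1
tcp_pos: [0.6219, 0.0442, 0.098]
orientation: [-0.0, 0.131, 0.991, 0.0]
wrist_force: [-0.4, -0.2, -0.3]
finger_gap: 0.0003
grip_force: 0.0
```

>>> {"api": "step_arm", "payload": {
  "deltas": [
    [0, 0, -1, 0, 0, 0, -1],
    [0, 0, 0, 0, 0, 0, -1]
  ]
}}

```text
clock: 3.3
tcp_pos: [0.6221, 0.0442, 0.0974]
orientation: [0.0, 0.131, 0.991, 0.0]
wrist_force: [-1.1, 0.0, 0.7]
finger_gap: 0.0
grip_force: 0.4
```

>>> {"api": "step_arm", "payload": {
  "deltas": [
    [0, 0, -1, 0, 0, 0, -1],
    [0, 0, 0, 0, 0, 0, -1]
  ]
}}

```text
clock: 3.5
tcp_pos: [0.6222, 0.0443, 0.0972]
orientation: [0.0, 0.131, 0.991, 0.0]
wrist_force: [-2.5, 0.2, 5.5]
finger_gap: -0.0001
grip_force: 3.0
```

>>> {"api": "step_arm", "payload": {
  "deltas": [
    [0, 0, -1, 0, 0, 0, -1],
    [4.2, -1.15, 0, 0, 0, 0, -1],
    [4.2, -1.15, 0, 0, 0, 0, -1],
    [4.2, -1.15, 0, 0, 0, 0, -1]
  ]
}}

```text
clock: 3.9
tcp_pos: [0.6351, 0.0407, 0.0972]
orientation: [0.001, 0.131, 0.991, 0.0]
wrist_force: [-2.7, -0.8, 11.4]
finger_gap: -0.0
grip_force: 5.4
```

>>> {"api": "step_arm", "payload": {
  "deltas": [
    [4.2, -1.15, 0, 0, 0, 0, -1],
    [0, 0, 0, 0, 0, 0, -1]
  ]
}}

```text
clock: 4.1
tcp_pos: [0.6401, 0.0394, 0.097]
orientation: [0.002, 0.131, 0.991, 0.0]
wrist_force: [-0.7, -0.1, 8.8]
finger_gap: -0.0001
grip_force: 4.2
```

>>> {"api": "step_arm", "payload": {
  "deltas": [
    [0, 0, 12, 0, 0, 0, -1],
    [-8, -25, 0, 0, 0, 0, -1],
    [-8, -25.4, 0, 0, 0, 0, -1],
    [0, 0, -4, 0, 0, 0, -1],
    [0, 0, 0, 0, 0, 0, -1]
  ]
}}

```text
clock: 4.6
tcp_pos: [0.6224, -0.0111, 0.1029]
orientation: [-0.0, 0.132, 0.991, 0.0]
wrist_force: [0.5, -0.1, -0.2]
finger_gap: 0.0002
grip_force: 0.0
```

>>> {"api": "step_arm", "payload": {
  "deltas": [
    [0, 0, -2, 0, 0, 0, -1],
    [0, 0, -1, 0, 0, 0, -1],
    [0, 0, 0, 0, 0, 0, -1]
  ]
}}

```text
clock: 4.9
tcp_pos: [0.6228, -0.01, 0.0999]
orientation: [-0.0, 0.131, 0.991, 0.0]
wrist_force: [-0.6, 0.2, 0.7]
finger_gap: -0.0001
grip_force: 0.0
```

>>> {"api": "step_arm", "payload": {
  "deltas": [
    [0, 0, -2, 0, 0, 0, -1],
    [0, 0, 0, 0, 0, 0, -1]
  ]
}}

```text
clock: 5.1
tcp_pos: [0.6227, -0.0104, 0.0978]
orientation: [-0.0, 0.131, 0.991, 0.0]
wrist_force: [0.6, -0.2, 0.3]
finger_gap: -0.0
grip_force: 0.0
```

>>> {"api": "step_arm", "payload": {
  "deltas": [
    [0, 0, -2, 0, 0, 0, -1],
    [0, 0, 0, 0, 0, 0, -1]
  ]
}}

```text
clock: 5.3
tcp_pos: [0.6226, -0.0107, 0.0958]
orientation: [-0.0, 0.131, 0.991, 0.0]
wrist_force: [-0.0, 0.1, 1.0]
finger_gap: 0.0002
grip_force: 0.0
```

>>> {"api": "step_arm", "payload": {
  "deltas": [
    [0, 0, -2, 0, 0, 0, -1],
    [0, 0, 0, 0, 0, 0, -1]
  ]
}}

```text
clock: 5.5
tcp_pos: [0.6228, -0.0108, 0.0939]
orientation: [-0.0, 0.131, 0.991, 0.0]
wrist_force: [-0.5, -0.0, -0.7]
finger_gap: -0.0003
grip_force: 0.0
```

>>> {"api": "step_arm", "payload": {
  "deltas": [
    [0, 0, -1, 0, 0, 0, -1],
    [0, 0, 0, 0, 0, 0, -1]
  ]
}}

```text
clock: 5.7
tcp_pos: [0.6228, -0.0108, 0.0937]
orientation: [0.0, 0.131, 0.991, 0.0]
wrist_force: [-1.2, 0.1, 3.7]
finger_gap: 0.0001
grip_force: 1.8
```

>>> {"api": "step_arm", "payload": {
  "deltas": [
    [0, 0, -1.3, 0, 0, 0, -1],
    [-4.8, 1.3, 0, 0, 0, 0, -1],
    [-4.8, 1.3, 0, 0, 0, 0, -1],
    [-4.8, 1.3, 0, 0, 0, 0, -1],
    [0, 0, 0, 0, 0, 0, -1]
  ]
}}

```text
clock: 6.2
tcp_pos: [0.6101, -0.0073, 0.0936]
orientation: [0.002, 0.131, 0.991, -0.0]
wrist_force: [2.0, -0.9, 6.8]
finger_gap: -0.0
grip_force: 3.2
```

>>> {"api": "step_arm", "payload": {
  "deltas": [
    [0, 0, 5, 0, 0, 0, -1],
    [12.5, -3.4, 0, 0, 0, 0, -1],
    [0, 0, -2.7, 0, 0, 0, -1],
    [0, 0, -2, 0, 0, 0, -1],
    [0, 0, 0, 0, 0, 0, -1]
  ]
}}

```text
clock: 6.7
tcp_pos: [0.6217, -0.0105, 0.0936]
orientation: [0.001, 0.131, 0.991, -0.0]
wrist_force: [-1.3, -0.2, 9.0]
finger_gap: 0.0
grip_force: 4.3
```

>>> {"api": "step_arm", "payload": {
  "deltas": [
    [-4, 1.1, 0, 0, 0, 0, -1],
    [-4, 1.1, 0, 0, 0, 0, -1],
    [-4, 1.1, 0, 0, 0, 0, -1],
    [0, 0, 0, 0, 0, 0, -1]
  ]
}}

```text
clock: 7.1
tcp_pos: [0.6099, -0.0073, 0.0936]
orientation: [0.002, 0.131, 0.991, -0.0]
wrist_force: [0.6, -1.0, 6.6]
finger_gap: 0.0001
grip_force: 3.5
```

>>> {"api": "step_arm", "payload": {
  "deltas": [
    [0, 0, 14, 0, 0, 0, -1],
    [-7.2, -25, 0, 0, 0, 0, -1],
    [-7.2, -25, 0, 0, 0, 0, -1],
    [0, 0, -4, 0, 0, 0, -1],
    [0, 0, 0, 0, 0, 0, -1]
  ]
}}

```text
clock: 7.6
tcp_pos: [0.5933, -0.057, 0.1011]
orientation: [-0.001, 0.132, 0.991, 0.0]
wrist_force: [-0.4, 0.0, -0.4]
finger_gap: 0.0001
grip_force: 0.0
```

>>> {"api": "step_arm", "payload": {
  "deltas": [
    [0, 0, -1.5, 0, 0, 0, -1],
    [0, 0, 0, 0, 0, 0, -1]
  ]
}}

```text
clock: 7.8
tcp_pos: [0.5943, -0.0561, 0.1002]
orientation: [-0.0, 0.131, 0.991, 0.0]
wrist_force: [0.1, -0.4, 0.1]
finger_gap: -0.0001
grip_force: 0.0
```

>>> {"api": "step_arm", "payload": {
  "deltas": [
    [0, 0, -2, 0, 0, 0, -1],
    [0, 0, 0, 0, 0, 0, -1]
  ]
}}

```text
clock: 8.0
tcp_pos: [0.5944, -0.0564, 0.0983]
orientation: [-0.0, 0.131, 0.991, 0.0]
wrist_force: [-0.3, 0.8, 0.6]
finger_gap: -0.0001
grip_force: 0.0
```

>>> {"api": "step_arm", "payload": {
  "deltas": [
    [0, 0, -2, 0, 0, 0, -1],
    [0, 0, 0, 0, 0, 0, -1]
  ]
}}

```text
clock: 8.2
tcp_pos: [0.5948, -0.0566, 0.0974]
orientation: [0.0, 0.131, 0.991, 0.0]
wrist_force: [-0.7, 1.4, 3.9]
finger_gap: -0.0
grip_force: 1.9
```

Contact at about 0.0975. I'll press to roughly 9 N and do the first stroke of about 14 mm.

>>> {"api": "step_arm", "payload": {
  "deltas": [
    [0, 0, -1.3, 0, 0, 0, -1],
    [4.6, -1.25, 0, 0, 0, 0, -1],
    [4.6, -1.25, 0, 0, 0, 0, -1],
    [4.6, -1.25, 0, 0, 0, 0, -1],
    [0, 0, 0, 0, 0, 0, -1]
  ]
}}

```text
clock: 8.7
tcp_pos: [0.6099, -0.0608, 0.0973]
orientation: [0.002, 0.131, 0.991, 0.0]
wrist_force: [-0.4, 0.6, 9.1]
finger_gap: 0.0002
grip_force: 4.8
```

>>> {"api": "step_arm", "payload": {
  "deltas": [
    [0, 0, 5, 0, 0, 0, -1],
    [-12.5, 3.4, 0, 0, 0, 0, -1],
    [0, 0, -2.7, 0, 0, 0, -1],
    [0, 0, -2.2, 0, 0, 0, -1],
    [0, 0, 0, 0, 0, 0, -1]
  ]
}}

```text
clock: 9.2
tcp_pos: [0.5969, -0.0575, 0.0973]
orientation: [0.001, 0.131, 0.991, -0.0]
wrist_force: [-2.4, 1.0, 10.9]
finger_gap: 0.0
grip_force: 5.8
```

>>> {"api": "step_arm", "payload": {
  "deltas": [
    [3.6, -1, 0, 0, 0, 0, -1],
    [3.6, -1, 0, 0, 0, 0, -1],
    [3.2, -0.8, 0, 0, 0, 0, -1],
    [0, 0, 0, 0, 0, 0, -1]
  ]
}}

```text
clock: 9.6
tcp_pos: [0.6079, -0.0605, 0.0973]
orientation: [0.002, 0.131, 0.991, -0.0]
wrist_force: [-2.2, 0.0, 10.8]
finger_gap: 0.0002
grip_force: 5.5
```

>>> {"api": "step_arm", "payload": {
  "deltas": [
    [0, 0, 20, 0, 0, 0, -1],
    [-5, -40, 30, 0, 0, 0, -1],
    [-5, -48, 10, 0, 0, 0, -1],
    [-5, -48, 0, 0, 0, 0, -1],
    [-5, -48, 0, 0, 0, 0, -1]
  ]
}}

```text
clock: 10.1
tcp_pos: [0.5867, -0.2458, 0.1557]
orientation: [0.001, 0.131, 0.991, -0.0]
wrist_force: [1.0, -0.6, -0.7]
finger_gap: -0.0
grip_force: 0.0
```

Run:
```python
from h import *
r=read_camera('top');s=read_camera('scene')
np.savez('top1.npz',**r);np.savez('scene1.npz',**s)
sheet(r,s,'w1',dt=(.0001,-.0012),ds=(-.001,0));print(marks(r),marks(s))
```

```text
[(np.float64(30.4), np.float64(77.8), 7101), (np.float64(30.1), np.float64(24.8), 4376), (np.float64(30.0), np.float64(-27.2), 3665), (np.float64(30.0), np.float64(-79.4), 5833)] [(np.float64(29.2), np.float64(72.1), 5933), (np.float64(31.8), np.float64(23.4), 1408), (np.float64(29.6), np.float64(-30.5), 4588), (np.float64(34.8), np.float64(-75.1), 180)]
```

View pics/w1.png

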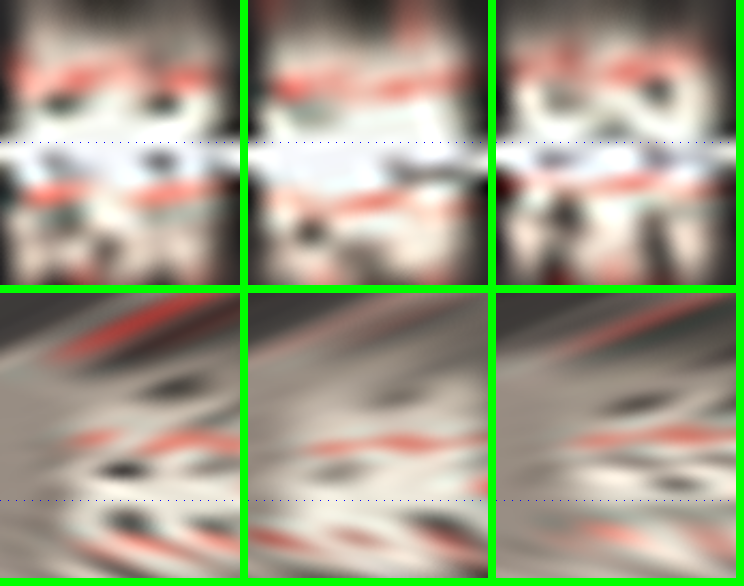

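The wheels now read 4, 2 and 5. Next I'll measure the phase numerically, using the felt axle heights.

```bash
cat >> h.py <<'E'
def phase(r,dx,dy):
    "angles (deg, + beyond top) of the red lines either side of the top field"
    out=[];a=np.deg2rad(np.arange(55,-56,-.5))
    for y0,zc in((.052,.0773),(0,.0737),(-.052,.0774)):
        im=unwrap(r,y0,a,zc=zc,dx=dx,dy=dy).astype(float)[:,24:88]
        p=np.clip(im[...,0]-im[...,1:].max(-1)-10,0,None).mean(1);d=np.rad2deg(a);L=[]
        for lo,hi in((10,50),(-50,-10)):
            m=(d>lo)&(d<hi);k=d[m][np.argmax(np.convolve(p,np.ones(13),'same')[m])]
            m=abs(d-k)<9;L.append((p*d)[m].sum()/p[m].sum())
        out.append([round(x,1) for x in(*L,sum(L)/2)])
    return out
E
python3 - <<'E'
from h import *
for i in(0,1):
    for n,o in(('top',(.0001,-.0012)),('scene',(-.0008,-.0005))):
        print(i,n,phase(dict(np.load(f'{n}{i}.npz')),*o))
E
```

```text
0 top [[np.float64(41.1), np.float64(-21.4), np.float64(9.9)], [np.float64(44.1), np.float64(-19.5), np.float64(12.3)], [np.float64(14.7), np.float64(-47.6), np.float64(-16.4)]]
0 scene [[np.float64(39.8), np.float64(-20.6), np.float64(9.6)], [np.float64(41.2), np.float64(-18.9), np.float64(11.2)], [np.float64(16.5), np.float64(-44.6), np.float64(-14.0)]]
1 top [[np.float64(33.8), np.float64(-27.1), np.float64(3.4)], [np.float64(31.3), np.float64(-31.5), np.float64(-0.1)], [np.float64(39.1), np.float64(-22.5), np.float64(8.3)]]
1 scene [[np.float64(35.3), np.float64(-25.1), np.float64(5.1)], [np.float64(29.7), np.float64(-27.8), np.float64(1.0)], [np.float64(37.4), np.float64(-18.9), np.float64(9.3)]]
```

>>> {"api": "step_arm", "payload": {
  "deltas": [
    [5, 45, 0, 0, 0, 0, -1],
    [5, 45, 0, 0, 0, 0, -1],
    [4, 47, -10, 0, 0, 0, -1],
    [4, 47, -10, 0, 0, 0, -1],
    [0, 0, -30, 0, 0, 0, -1]
  ]
}}

```text
clock: 10.7
tcp_pos: [0.6063, -0.0542, 0.1072]
orientation: [0.002, 0.128, 0.992, 0.001]
wrist_force: [0.4, -1.7, -0.5]
finger_gap: 0.0003
grip_force: 0.0
```

>>> {"api": "step_arm", "payload": {
  "deltas": [
    [0, 0, 0, 0, 0, 0, -1],
    [0, 0, 0, 0, 0, 0, -1]
  ]
}}

```text
clock: 10.9
tcp_pos: [0.6037, -0.0596, 0.1047]
orientation: [-0.001, 0.131, 0.991, 0.0]
wrist_force: [-0.6, -0.5, -0.2]
finger_gap: 0.0002
grip_force: 0.0
```

>>> {"api": "step_arm", "payload": {
  "deltas": [
    [1, 0, -4, 0, 0, 0, -1],
    [0, 0, -2.5, 0, 0, 0, -1],
    [0, 0, -1, 0, 0, 0, -1],
    [0, 0, 0, 0, 0, 0, -1]
  ]
}}

```text
clock: 11.3
tcp_pos: [0.6053, -0.0606, 0.0981]
orientation: [0.0, 0.132, 0.991, 0.0]
wrist_force: [0.8, -0.9, -0.8]
finger_gap: 0.0002
grip_force: 0.0
```

>>> {"api": "step_arm", "payload": {
  "deltas": [
    [0, 0, -1, 0, 0, 0, -1],
    [0, 0, 0, 0, 0, 0, -1]
  ]
}}

```text
clock: 11.5
tcp_pos: [0.6055, -0.0604, 0.0975]
orientation: [0.0, 0.131, 0.991, -0.0]
wrist_force: [-2.2, -1.7, 3.2]
finger_gap: -0.0001
grip_force: 1.5
```

>>> {"api": "step_arm", "payload": {
  "deltas": [
    [0, 0, -1.2, 0, 0, 0, -1],
    [0, 0, 0, 0, 0, 0, -1]
  ]
}}

```text
clock: 11.7
tcp_pos: [0.6059, -0.0605, 0.0974]
orientation: [0.001, 0.131, 0.991, -0.0]
wrist_force: [-2.8, -0.9, 8.8]
finger_gap: -0.0002
grip_force: 4.5
```

>>> {"api": "step_arm", "payload": {
  "deltas": [
    [-1.7, 0.4, 0, 0, 0, 0, -1],
    [-1.7, 0.4, 0, 0, 0, 0, -1],
    [0, 0, 0, 0, 0, 0, -1]
  ]
}}

```text
clock: 12.0
tcp_pos: [0.6039, -0.06, 0.0974]
orientation: [0.003, 0.131, 0.991, -0.001]
wrist_force: [1.5, -1.8, 5.2]
finger_gap: 0.0001
grip_force: 2.9
```

>>> {"api": "step_arm", "payload": {
  "deltas": [
    [-1.3, 0.3, 0, 0, 0, 0, -1],
    [0, 0, 0, 0, 0, 0, -1]
  ]
}}

```text
clock: 12.2
tcp_pos: [0.6027, -0.0596, 0.0974]
orientation: [0.003, 0.131, 0.991, -0.0]
wrist_force: [1.8, -1.0, 5.8]
finger_gap: -0.0001
grip_force: 2.8
```

>>> {"api": "step_arm", "payload": {
  "deltas": [
    [0, 0, 9, 0, 0, 0, -1],
    [14, 48, 0, 0, 0, 0, -1],
    [13.5, 47, 0, 0, 0, 0, -1],
    [0, 6, 0, 0, 0, 0, -1],
    [0, 0, 0, 0, 0, 0, -1]
  ]
}}

```text
clock: 12.7
tcp_pos: [0.6276, 0.0439, 0.1045]
orientation: [-0.0, 0.13, 0.992, -0.0]
wrist_force: [0.9, -0.2, 0.1]
finger_gap: -0.0
grip_force: 0.0
```

>>> {"api": "step_arm", "payload": {
  "deltas": [
    [2, 0, -4, 0, 0, 0, -1],
    [0, 0, -2, 0, 0, 0, -1],
    [0, 0, -1, 0, 0, 0, -1],
    [0, 0, 0, 0, 0, 0, -1]
  ]
}}

```text
clock: 13.1
tcp_pos: [0.6298, 0.0411, 0.0975]
orientation: [-0.0, 0.132, 0.991, -0.0]
wrist_force: [0.2, 0.3, -0.8]
finger_gap: -0.0
grip_force: 0.0
```

>>> {"api": "step_arm", "payload": {
  "deltas": [
    [0, 0, -1, 0, 0, 0, -1],
    [0, 0, 0, 0, 0, 0, -1]
  ]
}}

```text
clock: 13.3
tcp_pos: [0.63, 0.0413, 0.0973]
orientation: [0.0, 0.132, 0.991, -0.0]
wrist_force: [-1.3, -1.4, 4.3]
finger_gap: 0.0003
grip_force: 2.2
```

Target: TCP x of about 0.6285 in contact (1.5 mm back).

>>> {"api": "step_arm", "payload": {
  "deltas": [
    [0, 0, -0.8, 0, 0, 0, -1],
    [-1.4, 0.3, 0, 0, 0, 0, -1],
    [-1, 0.3, 0, 0, 0, 0, -1],
    [0, 0, 0, 0, 0, 0, -1]
  ]
}}

```text
clock: 13.7
tcp_pos: [0.6293, 0.0417, 0.0973]
orientation: [0.002, 0.132, 0.991, -0.001]
wrist_force: [1.6, -3.1, 6.8]
finger_gap: -0.0001
grip_force: 3.1
```

>>> {"api": "step_arm", "payload": {
  "deltas": [
    [-1, 0.2, 0, 0, 0, 0, -1],
    [0, 0, 0, 0, 0, 0, -1]
  ]
}}

```text
clock: 13.9
tcp_pos: [0.6284, 0.042, 0.0973]
orientation: [0.002, 0.132, 0.991, -0.0]
wrist_force: [1.0, -3.4, 6.3]
finger_gap: 0.0001
grip_force: 3.1
```

>>> {"api": "step_arm", "payload": {
  "deltas": [
    [0, 0, 20, 0, 0, 0, -1],
    [-30, 10, 30, 0, 0, 0, -1],
    [-45, 15, 10, 0, 0, 0, -1],
    [-47, 15, 0, 0, 0, 0, -1],
    [-47, 15, 0, 0, 0, 0, -1]
  ]
}}

```text
clock: 14.4
tcp_pos: [0.4559, 0.0985, 0.1557]
orientation: [0.0, 0.131, 0.991, 0.0]
wrist_force: [0.3, 1.2, 0.6]
finger_gap: 0.0001
grip_force: 0.0
```

Run:
```python
from h import *
r=read_camera('top');s=read_camera('scene')
np.savez('top2.npz',**r);np.savez('scene2.npz',**s)
sheet(r,s,'w2',dt=(.0001,-.0012),ds=(-.0008,-.0005))
print(phase(r,.0001,-.0012),phase(s,-.0008,-.0005))
st=get_state();d=np.array(st['tcp_pos'])[:2]-C;print(st['tcp_pos'],d@X,d@Y)
```

```text
[[np.float64(31.7), np.float64(-31.1), np.float64(0.3)], [np.float64(31.4), np.float64(-30.5), np.float64(0.4)], [np.float64(31.1), np.float64(-30.0), np.float64(0.5)]] [[np.float64(30.1), np.float64(-29.6), np.float64(0.2)], [np.float64(29.7), np.float64(-27.4), np.float64(1.1)], [np.float64(30.3), np.float64(-30.0), np.float64(0.2)]]
[0.44880747 0.09943665 0.1540665 ] -0.1601990823860723 0.06049066877820117
```

View pics/w2.png

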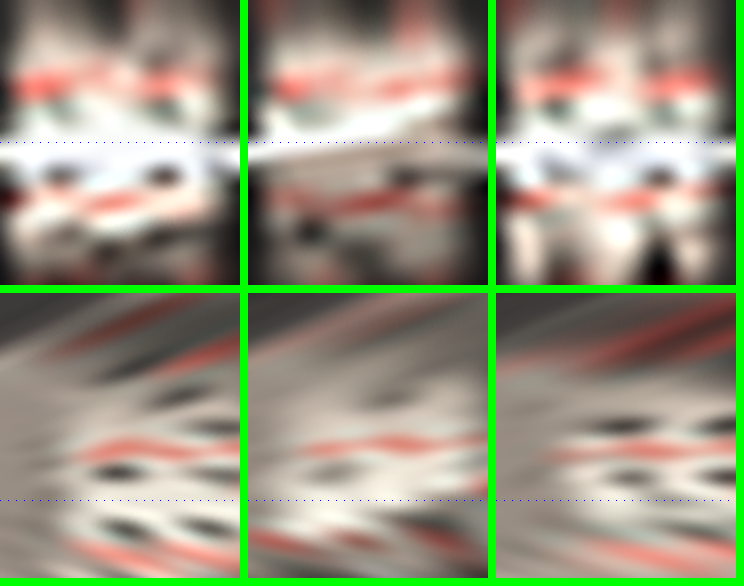

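All three wheels are within about 1° of the marks, showing 4, 2 and 5. Next is the bolt.

>>> {"api": "step_arm", "payload": {
  "deltas": [
    [40, -14, 0, 0, 0, 0, -1],
    [40, -14, -10, 0, 0, 0, -1],
    [23, -13, -19, 0, 0, 0, -1],
    [0, 0, 0, 0, 0, 0, -1],
    [0, 0, 0, 0, 0, 0, -1]
  ]
}}

```text
clock: 15.0
tcp_pos: [0.5599, 0.0568, 0.1255]
orientation: [-0.002, 0.132, 0.991, 0.0]
wrist_force: [-0.6, 0.1, 0.3]
finger_gap: -0.0001
grip_force: 0.0
```

>>> {"api": "step_arm", "payload": {
  "deltas": [
    [0, 0, -18, 0, 0, 0, -1],
    [0, 0, -15, 0, 0, 0, -1],
    [0, 0, 0, 0, 0, 0, -1]
  ]
}}

```text
clock: 15.3
tcp_pos: [0.5582, 0.0576, 0.0925]
orientation: [-0.002, 0.131, 0.991, 0.0]
wrist_force: [0.3, 0.2, -0.1]
finger_gap: -0.0002
grip_force: 0.0
```

>>> {"api": "step_arm", "payload": {
  "deltas": [
    [-1.3, -4.8, 0, 0, 0, 0, -1],
    [-1.3, -4.8, 0, 0, 0, 0, -1],
    [0, 0, 0, 0, 0, 0, -1]
  ]
}}

```text
clock: 15.6
tcp_pos: [0.5583, 0.0468, 0.095]
orientation: [0.001, 0.131, 0.991, 0.0]
wrist_force: [0.4, 0.0, -0.0]
finger_gap: -0.0005
grip_force: 0.0
```

>>> {"api": "step_arm", "payload": {
  "deltas": [
    [-8.7, 2.5, -2, 0, 0, 0, -1],
    [0, 0, 0, 0, 0, 0, -1]
  ]
}}

```text
clock: 15.8
tcp_pos: [0.5478, 0.0502, 0.0918]
orientation: [-0.001, 0.131, 0.991, 0.0]
wrist_force: [0.4, 0.1, 0.1]
finger_gap: -0.0003
grip_force: 0.0
```

>>> {"api": "step_arm", "payload": {
  "deltas": [
    [-1.3, -4.8, 0, 0, 0, 0, -1],
    [-1.3, -4.8, 0, 0, 0, 0, -1],
    [-1.3, -4.8, 0, 0, 0, 0, -1],
    [0, 0, 0, 0, 0, 0, -1]
  ]
}}

```text
clock: 16.2
tcp_pos: [0.5452, 0.0348, 0.0917]
orientation: [-0.0, 0.132, 0.991, -0.0]
wrist_force: [0.4, 1.3, -0.3]
finger_gap: -0.0001
grip_force: 0.5
```

>>> {"api": "step_arm", "payload": {
  "deltas": [
    [-1.3, -4.8, 0, 0, 0, 0, -1],
    [-1.3, -4.8, 0, 0, 0, 0, -1],
    [-1.3, -4.8, 0, 0, 0, 0, -1],
    [0, 0, 0, 0, 0, 0, -1]
  ]
}}

```text
clock: 16.6
tcp_pos: [0.5415, 0.0201, 0.0918]
orientation: [0.0, 0.132, 0.991, -0.0]
wrist_force: [-0.3, 0.5, -0.0]
finger_gap: -0.0001
grip_force: 0.2
```

>>> {"api": "step_arm", "payload": {
  "deltas": [
    [-1.3, -4.8, 0, 0, 0, 0, -1],
    [-0.8, -2.9, 0, 0, 0, 0, -1],
    [0, 0, 0, 0, 0, 0, -1]
  ]
}}

```text
clock: 16.9
tcp_pos: [0.5395, 0.0128, 0.0918]
orientation: [0.0, 0.131, 0.991, -0.0]
wrist_force: [-0.6, 1.0, -1.6]
finger_gap: -0.0
grip_force: 0.5
```

>>> {"api": "step_arm", "payload": {
  "deltas": [
    [-1, -3.8, 0, 0, 0, 0, -1],
    [0, 0, 0, 0, 0, 0, -1]
  ]
}}

```text
clock: 17.1
tcp_pos: [0.5392, 0.0118, 0.0919]
orientation: [0.001, 0.13, 0.991, 0.003]
wrist_force: [3.2, 11.2, -1.9]
finger_gap: 0.0002
grip_force: 5.7
```

Run:
```python
from h import *
for n in('top','scene'):
    q=read_camera(n);cv2.imwrite('pics/%s3.png'%n,q['image'][:,:,::-1])
    hsv=cv2.cvtColor(q['image'],cv2.COLOR_RGB2HSV).astype(int);c=px(q,B(-.05,0,.106))[0].astype(int)
    o=(hsv[...,0]>6)&(hsv[...,0]<17)&(hsv[...,1]>180)&(hsv[...,2]>200);w=np.zeros_like(o);w[c[1]-20:c[1]+20,c[0]-20:c[0]+20]=1
    v,u=np.nonzero(o&w);print(n,len(u))
    if len(u):
        d=ray(q,[u.mean(),v.mean()],.106)[0,:2]-C;print(d@X,d@Y)
```

```text
top 0
scene 0
```

>>> {"api": "step_arm", "payload": {
  "deltas": [
    [-0.2, -0.8, 0, 0, 0, 0, -1],
    [0, 0, 0, 0, 0, 0, -1]
  ]
}}

```text
clock: 17.4
tcp_pos: [0.5392, 0.0117, 0.092]
orientation: [0.001, 0.13, 0.992, 0.003]
wrist_force: [2.3, 13.3, -1.6]
finger_gap: -0.0003
grip_force: 6.6
```

>>> {"api": "step_arm", "payload": {
  "deltas": [
    [2.6, 9.6, 0, 0, 0, 0, -1],
    [2.6, 9.6, 0, 0, 0, 0, -1],
    [0, 0, 30, 0, 0, 0, -1],
    [-20, 20, 30, 0, 0, 0, -1],
    [-45, 20, 0, 0, 0, 0, -1]
  ]
}}

```text
clock: 17.9
tcp_pos: [0.4839, 0.0677, 0.1559]
orientation: [0.005, 0.132, 0.991, 0.0]
wrist_force: [0.3, 1.0, 1.5]
finger_gap: -0.0001
grip_force: 0.0
```

>>> {"api": "step_arm", "payload": {
  "deltas": [
    [-40, 25, 0, 0, 0, 0, -1],
    [-35, 30, 0, 0, 0, 0, -1],
    [0, 0, 0, 0, 0, 0, -1]
  ]
}}

```text
clock: 18.2
tcp_pos: [0.3984, 0.1249, 0.1517]
orientation: [-0.002, 0.129, 0.992, -0.0]
wrist_force: [0.3, -0.8, -0.1]
finger_gap: 0.0002
grip_force: 0.0
```

Run:
```python
from h import *
r=read_camera('top');s=read_camera('scene')
print(phase(r,.0001,-.0012),phase(s,-.0008,-.0005))
a=cv2.resize(r['image'][150:245,210:330],(480,380),interpolation=cv2.INTER_CUBIC)
b=cv2.resize(s['image'],(507,380));cv2.imwrite('pics/f.png',np.hstack([a[:,:292+0] if 0 else cv2.resize(a,(400,317)),cv2.resize(s['image'],(400,317))])[:,:,::-1])
for n,q in(('t',r),('s',s)):
    hsv=cv2.cvtColor(q['image'],cv2.COLOR_RGB2HSV).astype(int);c=px(q,B(-.05,-.024,.106))[0].round().astype(int)
    o=(hsv[...,0]>6)&(hsv[...,0]<19)&(hsv[...,1]>150)&(hsv[...,2]>180);w=np.zeros_like(o);w[c[1]-9:c[1]+10,c[0]-9:c[0]+10]=1
    v,u=np.nonzero(o&w);d=ray(q,[u.mean(),v.mean()],.106)[0,:2]-C;print(n,len(u),d@X,d@Y)
```

```text
[[np.float64(31.7), np.float64(-31.4), np.float64(0.1)], [np.float64(31.3), np.float64(-31.4), np.float64(-0.1)], [np.float64(31.1), np.float64(-30.1), np.float64(0.5)]] [[np.float64(30.1), np.float64(-29.6), np.float64(0.2)], [np.float64(29.7), np.float64(-27.7), np.float64(1.0)], [np.float64(30.3), np.float64(-30.0), np.float64(0.1)]]
t 24 -0.04916060641232546 -0.02104309036425501
s 7 -0.04779447771875589 -0.028910771864174564
```

View pics/f.png

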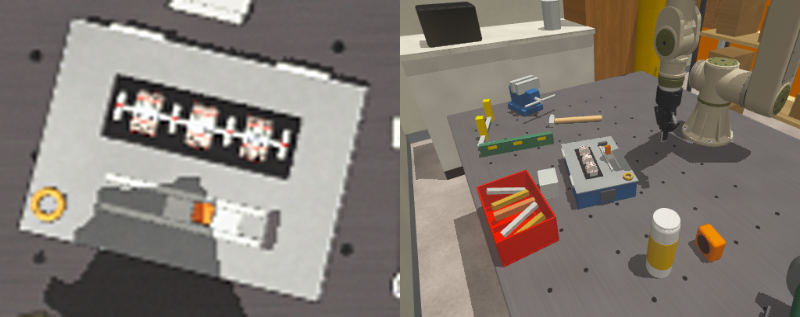

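The bolt plate, with the knob at crop (203,213), sits against the stop block at (270,230). The wheels are unchanged, the collar is untouched and the arm is clear.

```bash
python3 -c "
from workcell import *
print(hand_in())"
```

```text
the job is handed in; nothing more can be done
None
```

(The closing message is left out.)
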